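# Load the nest carrier and hold it flush on the tilted drilling table

### The job

We are about to drill the slanted screw holes in these wooden feet: put a spare foot blank from the tray into each empty nest of the carrier while it lies on the bench, then pick the fully loaded carrier up by its grip rail and lay it on the face of the tilting table, lengthwise up the slope, centred and square on the plate. Feel for the slope so that the carrier's underside lies flush all over, and finish while holding it there, still gripping the rail and keeping a light steady push of about 10 N on the plate, ready to be clamped. Do not push the tools around out of place, knock a blank over or tip the carrier up.

Things in the scene. Friction and masses are not known exactly. Their poses are not given: they have to be found in the camera images.
- carrier: The nest carrier, loose on the bench: a dark film-faced plywood board 190 mm (its x) by 110 mm (its y) by 18 mm thick, flat underneath, with four round blind nests and an upright pale beech grip rail in the middle of its top. 0.24 to 0.4 kg empty. The same turned end for end. Origin: centre of the underside; z up.
- grip_rail (a point): Where to grip the carrier's rail: 45 mm above the middle of the underside. Rail: 64 mm long (carrier's x), 14 mm thick (y), its top 57 mm above the underside; the board's top is 18 mm above the underside, so fingertips here clear it by 8 mm. Axes as the carrier's. When one end of the board is pushed, the rail can turn a little between the fingers.
- nest0 (a point): Centre of the floor of one of the carrier's four nests: 12 mm deep, 42 mm in diameter with a chamfered mouth, its floor 6 mm above the carrier's underside; 66 mm from the carrier's centre along x and 30 mm along y. A seated blank has its underside's centre here and stands 28 mm out of the board. Two of the four are empty at the start, any two. Axes as the carrier's.
- nest1 (a point): Centre of the floor of one of the carrier's four nests: 12 mm deep, 42 mm in diameter with a chamfered mouth, its floor 6 mm above the carrier's underside; 66 mm from the carrier's centre along x and 30 mm along y. A seated blank has its underside's centre here and stands 28 mm out of the board. Two of the four are empty at the start, any two. Axes as the carrier's.
- nest2 (a point): Centre of the floor of one of the carrier's four nests: 12 mm deep, 42 mm in diameter with a chamfered mouth, its floor 6 mm above the carrier's underside; 66 mm from the carrier's centre along x and 30 mm along y. A seated blank has its underside's centre here and stands 28 mm out of the board. Two of the four are empty at the start, any two. Axes as the carrier's.
- nest3 (a point): Centre of the floor of one of the carrier's four nests: 12 mm deep, 42 mm in diameter with a chamfered mouth, its floor 6 mm above the carrier's underside; 66 mm from the carrier's centre along x and 30 mm along y. A seated blank has its underside's centre here and stands 28 mm out of the board. Two of the four are empty at the start, any two. Axes as the carrier's.
- blank0: One of five identical turned beech foot blanks, a plain upright cylinder 38 mm in diameter, 40 mm tall, about 33 g. Origin: centre of its underside, z up its axis. At the start two of the five sit in nests of the carrier (any two) and three spares stand in the stock tray; which blank is where follows from the poses.
- blank1: One of five identical turned beech foot blanks, a plain upright cylinder 38 mm in diameter, 40 mm tall, about 33 g. Origin: centre of its underside, z up its axis. At the start two of the five sit in nests of the carrier (any two) and three spares stand in the stock tray; which blank is where follows from the poses.
- blank2: One of five identical turned beech foot blanks, a plain upright cylinder 38 mm in diameter, 40 mm tall, about 33 g. Origin: centre of its underside, z up its axis. At the start two of the five sit in nests of the carrier (any two) and three spares stand in the stock tray; which blank is where follows from the poses.
- blank3: One of five identical turned beech foot blanks, a plain upright cylinder 38 mm in diameter, 40 mm tall, about 33 g. Origin: centre of its underside, z up its axis. At the start two of the five sit in nests of the carrier (any two) and three spares stand in the stock tray; which blank is where follows from the poses.
- blank4: One of five identical turned beech foot blanks, a plain upright cylinder 38 mm in diameter, 40 mm tall, about 33 g. Origin: centre of its underside, z up its axis. At the start two of the five sit in nests of the carrier (any two) and three spares stand in the stock tray; which blank is where follows from the poses.
- stock_tray: Shallow fixed grey tray 260 mm (x) by 100 mm (y), rim 10 mm high, floor 5 mm above the bench; the three spare blanks stand in it, about 80 mm apart in a row along its x, within 12 mm of its centre line. Origin: centre of its underside.
- stage_face (a point): Centre of the tilting table's flat upper face, no fence or lip: a steel plate 240 mm (its x, up the slope) by 180 mm (its y, level), 14 mm thick, clamped at a slope of 11 to 32 degrees that differs each time, low edge nearer the robot; z square to the face, pointing up and out. Face centre 105 to 140 mm above the bench, high edge up to 0.21 m.
- stage: The tilting table's hinged steel plate, whose upper face is stage_face. Clamped on its grey cast base: it does not give to pushes under 40 N. Origin: on the hinge axis at the middle of the low edge, 110 mm down the slope from stage_face and 24 mm below the face; axes as stage_face.
- tape_measure: Bystander: tape measure 70 by 36 by 60 mm. Origin: centre of its underside.
- screwdriver: Bystander: screwdriver 200 mm long lying along its x. Origin: on the bench under its middle.
- hammer: Bystander: hammer 260 mm long lying along its x. Origin: on the bench under its middle.
- glue_bottle: Bystander: upright glue bottle 60 mm in diameter, 170 mm tall. Origin: centre of its underside.
- try_square: Bystander: try square lying flat, stock 110 mm along y, blade 150 mm along x. Origin: underside of the stock's middle.
- pencil_mug: Bystander: mug of pencils 76 mm in diameter, 150 mm tall in all. Origin: centre of its underside.
Things that resemble listed ones, but are neither listed nor needed, are in the scene too. What is shaped like the blank1 but purple is not meant.

How it is judged (in metres and radians):
On the way, in this order (a step that is already met when the one before it is completed fails the run):
1. all four nests hold a blank while the carrier still lies on the bench (distance between any of blank0, blank1, blank2, blank3, blank4 and nest0 below 0.006 m and distance between any of blank0, blank1, blank2, blank3, blank4 and nest1 below 0.006 m and distance between any of blank0, blank1, blank2, blank3, blank4 and nest2 below 0.006 m and distance between any of blank0, blank1, blank2, blank3, blank4 and nest3 below 0.006 m and height (world z) of carrier below 0.01 m), for 0.2 s.
2. the carrier, with all four blanks, is lifted clear of the bench (distance between any of blank0, blank1, blank2, blank3, blank4 and nest0 below 0.006 m and distance between any of blank0, blank1, blank2, blank3, blank4 and nest1 below 0.006 m and distance between any of blank0, blank1, blank2, blank3, blank4 and nest2 below 0.006 m and distance between any of blank0, blank1, blank2, blank3, blank4 and nest3 below 0.006 m and height (world z) of carrier above 0.05 m and contact force between carrier and the fingers above 1 N), for 0.2 s.
At the end, for the whole second after the job is handed in: All four nests filled (6 mm). Carrier flush on the plate: faces within 0.03 rad, middle of its underside within 2.5 mm, centred within 22 mm each way, length up the slope within 0.12 rad; at rest, the fingers still on the rail (TCP within 28 mm of grip_rail), pressing the plate with 4 to 40 N (distance between any of blank0, blank1, blank2, blank3, blank4 and nest0 below 0.006 m and distance between any of blank0, blank1, blank2, blank3, blank4 and nest1 below 0.006 m and distance between any of blank0, blank1, blank2, blank3, blank4 and nest2 below 0.006 m and distance between any of blank0, blank1, blank2, blank3, blank4 and nest3 below 0.006 m and x of carrier in the frame of stage_face between -0.022 and 0.022 m and y of carrier in the frame of stage_face between -0.022 and 0.022 m and z of carrier in the frame of stage_face between -0.003 and 0.0025 m and angle between the z axis of carrier and the z axis of stage_face, either way round below 0.03 rad and angle between the x axis of carrier and the x axis of stage_face, either way round below 0.12 rad and contact force between carrier and the fingers above 1.5 N and distance between the grasp point and grip_rail below 0.028 m and linear speed of carrier below 0.02 m/s and contact force between carrier and stage between 4 and 40 N); the arm keeps its last pose, push and grip.
It fails at once if one of the tools around (tape, screwdriver, hammer, glue, square, mug) is pushed more than 30 mm (distance of any of tape_measure, screwdriver, hammer, glue_bottle, try_square, pencil_mug from where it was at the start of the episode above 0.03 m).
It fails at once if a blank tips over or falls off the bench (angle between any of blank0, blank1, blank2, blank3, blank4's own z axis and vertical above 1 rad or height (world z) of any of blank0, blank1, blank2, blank3, blank4 below -0.05 m).
It fails at once if the carrier tips over or is dropped off the bench (angle between carrier's own z axis and vertical above 1 rad or height (world z) of carrier below -0.05 m).
It also fails if it takes over 72 s, if anything falls off the work surface, if the arm or the gripper's body presses on something with over 40 N, if the wrist force passes 120 N, or if a joint passes its speed limit or range.

### The arm

A 6-joint arm with a two-finger parallel gripper is mounted at the origin on the work surface. World frame = base frame: x ahead of the robot, y to its left, z up, the work surface at z = 0. Lengths are in m, angles in degrees, forces in N, time in s.
With the tool pointing down it reaches from about 0.4 to 0.825 m from the base axis. Payload 7 kg.
Tool frame: the origin (TCP) lies between the finger pads, 19 mm behind the fingertips; this is the grasp point; z points along the fingers, y is the line along which they close (so a half turn about z gives the same grasp; the last joint's range is limited). The gripper opens to 88 mm and grips with 3 to 60 N. Pads are 19 mm wide; open, the fingers measure 130 mm over their backs; the gripper's body (78 mm by 193 mm) begins 47 mm behind the grasp point.
Start: joints at [-48.925, 20.546, 0.682, 0, -70.136, -16.507], TCP at [0.281, -0.614, 0.245] pointing down, gripper open.
Joint ranges: [-176.03, 176.03], [-82.01, 121.73], [-58.28, 71.71], [-173.87, 95.51], [-174.79, -0.11], [-173.66, 173.66]. Speed limits (degrees/s): [136.94, 136.94, 172.46, 180, 180, 180].

### API

Orientations are given as [roll, pitch, yaw] about the fixed x, y, z axes, in that order (R = Rz(yaw) Ry(pitch) Rx(roll)).
In Python, from plant import ctrl gives the robot as it stands. The module is installed in compiled form; this text tells all that it offers.
- The arm moves only by the tool send_rows, never from a script. Its argument "plan" is a list that holds one entry, the list of rows, each a list of 6 numbers: the shift along the tool's x, y, z in normalised numbers (1 is 75 cm), then the turn, a rotation vector about the tool's x, y, z in fractions of the full range, 1 being 90 degrees. A call has 1 to 8 rows; each row is the pose to reach, as a shift and turn from the pose commanded when the call began, along the tool's axes at that moment; what a row does not reach only later rows make up. A row lasts 1/12 s, in which the tool goes at most 41.7 mm and 7.16 degrees, less where a joint would pass 70% of its speed; a pose out of reach is approached as far as the arm can. Shift and turn numbers lie between -1 and 1, and a call with a number outside is refused. A call with a gripper value outside its range is refused whole. "fingers" is the opening, from 0 (shut) to 1 (fully open), set as the call begins (left out, the last holds). The fingers move at their own pace and stop on an object; the grip force is fixed at half the most. Time passes only in rows, so rows that repeat a pose let the fingers close. It gives the time, the measured TCP pose, the force, the opening and the grip force at its end, in the units of the state.
- ctrl.get_obs(): the state, without advancing time (a new reading comes with each control period).
- ctrl.snapshot(name): name is "scene" or "top"; returns a dict with "img" (420x560x3 uint8, red, green, blue), "K" (3x3 intrinsics, pixels), "k1" (the pictures are not rectified: a ray, as slopes to the right and down, at radius r is drawn at 1 + k1 r^2 times it, then the intrinsics apply), "pose" (4x4, takes a point from camera to world coordinates). Camera axes: x right, y down, z forward; pixel columns grow to the right and rows downward; lengths in m; the calibration is good to about 2 mm. A picture is of the moment at which its call begins. There is no depth.
- ctrl.close_job(): hands the job in; it is judged then, once.
The state is a dict: "clock": time; "joint_pos": joint angles; "qvel": joint speeds; "tau": joint torques, N m; "tool_pos": TCP position; "orientation": TCP orientation; "force": force on the tool from outside, world axes, zero at the start; "moment": the same for the moment, N m; "opening": finger opening in m; "gripper_force": force on a finger pad.
Only numpy, scipy, OpenCV 4.12 (cv2) and the standard library are available. Lean on these libraries where they do the work, as an engineer would, in place of code of your own. Each camera call takes 0.05 s, during which the arm holds its last target. There are 200 camera calls.

## Working session

There is one attempt and no reset: what is moved stays moved. The work goes in short steps, Python scripts to look and compute and a tool call to move; the robot and the scene stay as the last step left them, time stands still between calls to the robot, and variables do not carry over. Pictures are saved under pics/ and viewed, at most 10 in all, crops included, and the job is handed in when it is done.

Besides the shell and the picture viewer there is one more tool, called in YAML: its name, and indented under it one key for each argument. send_rows: Moves the arm, as the interface text tells. Its arguments: {"type":"object","properties":{"plan":{"type":"array","items":{"type":"array","items":{"type":"array","items":{"type":"number"}}}},"fingers":{"type":"number"}},"required":["plan"]}

```bash
mkdir -p pics; cat > h.py <<'E'
import numpy as np, cv2, pickle
from plant import ctrl
from scipy.spatial.transform import Rotation as R
def snap(n,f):
    s=ctrl.snapshot(n); pickle.dump(s,open(f'pics/{f}.pkl','wb')); cv2.imwrite(f'pics/{f}.png',s['img'][:,:,::-1]); return s
def load(f): return pickle.load(open(f'pics/{f}.pkl','rb'))
def ray(s,u,v):
    K=np.array(s['K']);d=cv2.undistortPoints(np.array([[[u,v]]],float),K,np.array([s['k1'],0,0,0.]))[0,0] 
    P=np.array(s['pose']); r=P[:3,:3]@np.array([*d,1]); return P[:3,3],r/np.linalg.norm(r)
def atz(s,u,v,z):
    o,r=ray(s,u,v); return o+r*(z-o[2])/r[2]
def proj(s,p):
    P=np.linalg.inv(np.array(s['pose'])); q=P[:3,:3]@np.atleast_2d(p).T+P[:3,3:]
    return cv2.projectPoints(q.T.copy(),np.zeros(3),np.zeros(3),np.array(s['K']),np.array([s['k1'],0,0,0.]))[0][:,0]
def tri(s1,a,s2,b):
    o1,r1=ray(s1,*a);o2,r2=ray(s2,*b); t=np.linalg.lstsq(np.c_[r1,-r2],o2-o1,rcond=None)[0]
    p,q=o1+r1*t[0],o2+r2*t[1]; return (p+q)/2,np.linalg.norm(p-q)
E
python3 - <<'E'
from h import *
print(ctrl.get_obs())
a=snap('scene','s0');b=snap('top','t0')
for s in(a,b):print(s['K'],s['k1'],s['pose'])
E
```

```text
{'clock': 0.0, 'joint_pos': array([-4.89256603e+01,  2.05909049e+01,  6.32406324e-01, -2.01544608e-02,
       -7.01368450e+01, -1.65070930e+01]), 'qvel': array([-0.0499662 , -0.02995462, -0.22181373,  0.01613596,  0.00922624,
       -0.01111046]), 'tau': array([ 2.41201858e-03, -5.82713914e+01,  2.93052810e+01,  6.99740499e+00,
        6.75927935e-03, -1.61017288e-04]), 'tool_pos': array([ 0.28041514, -0.61347205,  0.24441816]), 'orientation': array([ 1.79903202e+02, -8.92746482e-03, -1.55439609e+02]), 'force': array([-0.06736045, -0.14081934, -0.35579278]), 'moment': array([ 0.00056898, -0.05853214,  0.02989599]), 'gripper_force': 0.0, 'opening': 0.08757071392534858}
[[520.8916296    0.         277.19409753]
 [  0.         520.8916296  214.07639179]
 [  0.           0.           1.        ]] 0.006995073559794687 [[-0.06788627  0.65972356 -0.74843589  1.58285809]
 [ 0.99744439  0.02813056 -0.06567614  0.08783298]
 [-0.02227418 -0.75098169 -0.65994725  0.94642265]
 [ 0.          0.          0.          1.        ]]
[[494.48245651   0.         273.89369889]
 [  0.         494.48245651 211.45221134]
 [  0.           0.           1.        ]] 0.016252532132074622 [[ 0.02296877 -0.98922058  0.1446205   0.38097123]
 [-0.99965619 -0.02089539  0.0158396   0.0091114 ]
 [-0.01264695 -0.14493459 -0.98936041  1.46081501]
 [ 0.          0.          0.          1.        ]]
```

```bash
python3 -c "
import cv2
for f in('s0','t0'):
    i=cv2.imread(f'pics/{f}.png');cv2.imwrite(f'pics/{f}b.png',cv2.resize(i,(800,600),interpolation=cv2.INTER_CUBIC))"
```

```text
(no output)
```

View pics/s0b.png

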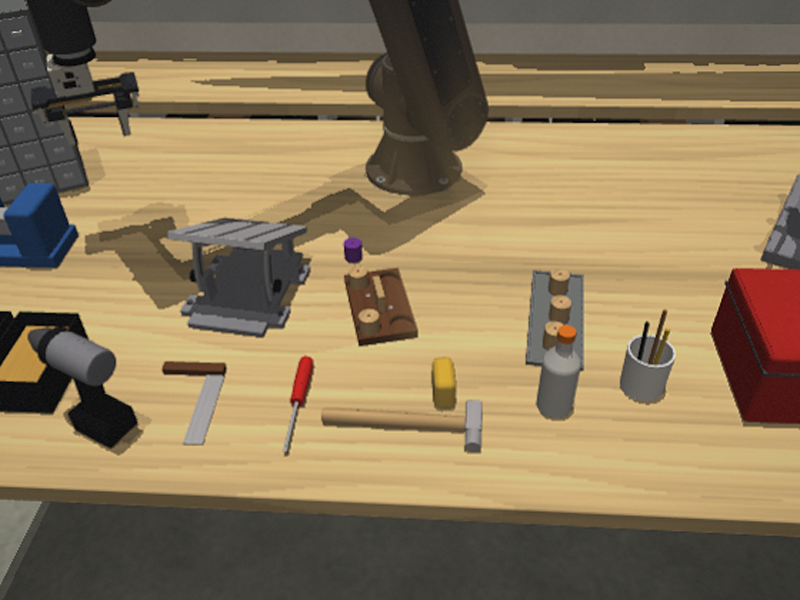

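View pics/t0b.png

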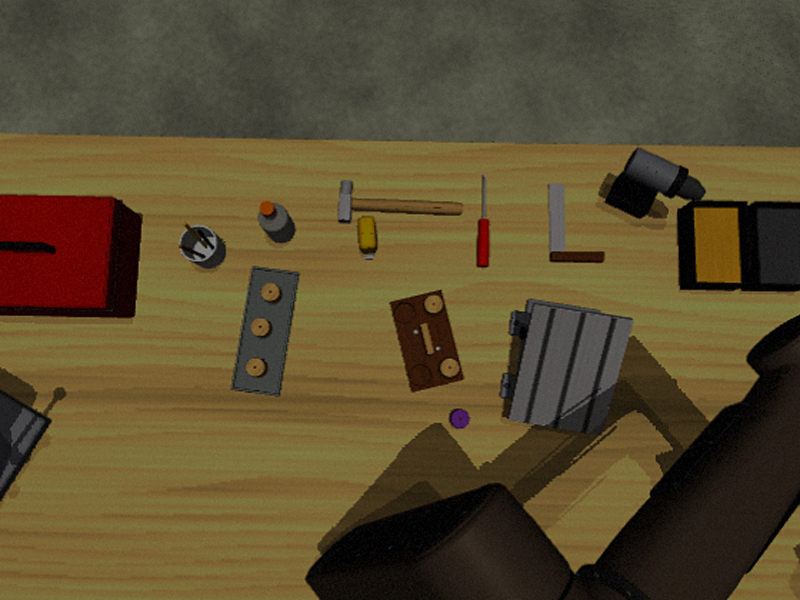

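The scene view shows the tilting table at (240,270), the carrier at (380,305) with two seated blanks, and the tray at (555,315) with three spares. The purple decoy is at (353,250). In the top view, the tray blanks are at (270,292), (260,327) and (255,367), the carrier is at (427,340), and the plate is at (570,365). The beech-coloured cylinders in the tray match the description. The purple cylinder at top (459,418) is excluded by its colour. I'll confirm this in enlarged crops.

```bash
python3 -c "
import cv2,numpy as np
t=cv2.imread('pics/t0.png');s=cv2.imread('pics/s0.png')
t=np.clip(t*1.6,0,255).astype('uint8')
cv2.imwrite('pics/c1.png',cv2.resize(t[180:300,155:345],None,fx=4,fy=4,interpolation=cv2.INTER_CUBIC))
a=cv2.resize(t[200:310,345:450],None,fx=3.8,fy=3.8,interpolation=cv2.INTER_CUBIC)
b=cv2.resize(s[145:245,110:220],(400,364),interpolation=cv2.INTER_CUBIC)
o=np.zeros((420,800,3),'uint8');o[:418,:399]=a;o[:364,400:800]=b
cv2.imwrite('pics/c2.png',o)"
```

```text
(no output)
```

View pics/c1.png

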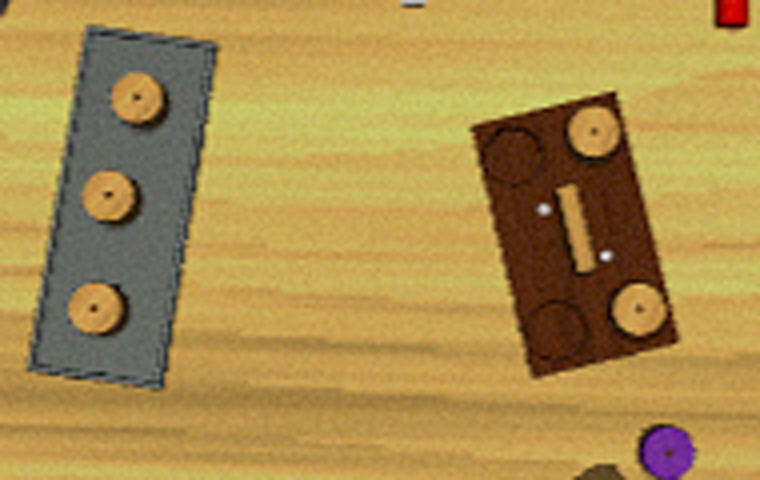

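View pics/c2.png

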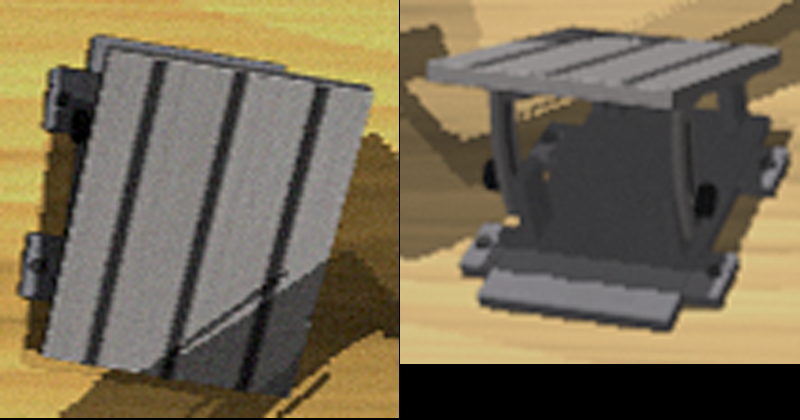

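The crops confirm three beech blanks in the tray, at c1 (137,97), (108,195) and (93,308). The empty nests are the two left ones, at (514,156) and (556,330). The carrier corners are (472,127), (614,92), (678,341) and (534,377). The plate corners in the top half of c2 are (113,55), (373,90), (294,396) and (40,355). In the scene half they are (672,95), (430,70), (575,30) and (780,55).

```bash
cat > m.py <<'E'
from h import *
from scipy.optimize import least_squares
t=load('t0');s=load('s0')
c1=lambda x,y:(155+(x+.5)/4-.5,180+(y+.5)/4-.5)
for p in[(137,97),(108,195),(93,308)]:print('spare',atz(t,*c1(*p),.045).round(4))
B=[atz(t,*c1(*p),.046)[:2] for p in[(594,131),(639,309)]]
C=[atz(t,*c1(*p),.018)[:2] for p in[(472,127),(614,92),(678,341),(534,377)]]
N=[atz(t,*c1(*p),.018)[:2] for p in[(514,156),(556,330)]]
print('rail',atz(t,*c1(576,229),.057),'nests seen',N,'seated',B)
loc=np.array([[95,55],[95,-55],[-95,-55],[-95,55],[66,-30],[-66,-30]])/1e3
obs=np.array(C+B)
def f(q):
    c,n=np.cos(q[2]),np.sin(q[2]);return ((loc@np.array([[c,n],[-n,c]])+q[:2]-obs)*np.r_[1,1,1,1,2,2][:,None]).ravel()
r=least_squares(f,[.6,-.0,0]);q=r.x;print('carrier',q[:2],np.degrees(q[2]),'res mm',(r.fun*1e3).round(1))
c,n=np.cos(q[2]),np.sin(q[2])
for l in([.066,.03],[-.066,.03]):print('nest',np.array([[c,-n],[n,c]])@l+q[:2])
T=[(345+(x+.5)/3.8-.5,200+(y+.5)/3.8-.5) for x,y in[(113,55),(373,90),(294,396),(40,355)]]
S=[(110+(x+.5)/3.636-.5,145+(y+.5)/3.64-.5) for x,y in[(272,95),(30,70),(175,30),(380,55)]]
for a,b in zip(T,S):print('tri',tri(t,a,s,b))
lp=np.array([[.12,.09,0],[.12,-.09,0],[-.12,-.09,0],[-.12,.09,0]])
def g(q):
    W=lp@(R.from_euler('ZY',[q[3],-q[4]]).as_matrix()).T+q[:3]
    return np.r_[(proj(t,W)-T).ravel(),(proj(s,W)-S).ravel()]
r=least_squares(g,[.55,-.27,.12,.2,.3]);print('stage',r.x[:3],np.degrees(r.x[3:]),r.fun.round(1))
E
python3 m.py
```

```text
spare [0.605  0.2793 0.045 ]
spare [0.533  0.2968 0.045 ]
spare [0.4516 0.3034 0.045 ]
rail [ 0.51455539 -0.04046858  0.057     ] nests seen [array([0.57112584, 0.0045641 ]), array([ 0.44442284, -0.02848806])] seated [array([ 0.58687282, -0.05273189]), array([ 0.45942017, -0.08659576])]
carrier [ 0.51534411 -0.04066256] 15.006912840547484 res mm [ 0.8  1.1  1.  -0.9 -0.7 -1.4 -0.9  1.  -0.   0.4 -0.1 -0.3]
nest [0.57132509 0.00540403]
nest [ 0.443827   -0.02877547]
tri (array([ 0.5658493 , -0.22980912,  0.18372967]), np.float64(0.003937932174112073))
tri (array([ 0.54505536, -0.40445635,  0.18512117]), np.float64(0.005441506145129621))
tri (array([ 0.33537734, -0.37539989,  0.07484056]), np.float64(0.010195568205221477))
tri (array([ 0.36083208, -0.19829516,  0.07194238]), np.float64(0.0003334829012256565))
stage [ 0.45143018 -0.30228228  0.12827427] [-7.91617336 28.24975797] [-1.5 -1.  -0.5  0.7 -1.7  0.6  0.   0.6 -0.3  0.2 -1.6 -0.5 -2.   0.5
 -0.  -0.2]
```

```bash
cat > mv.py <<'E'
from h import *
# steps(target list of (x,y,z,yaw[,tilt])) relative to measured pose; tool: x up slope dir at yaw, pointing down, tilted by slope
def rot(yaw,tilt=0): return R.from_euler('z',yaw,degrees=True)*R.from_euler('y',tilt,degrees=True)*R.from_euler('x',180,degrees=True)
def rel(*ts):
    o=ctrl.get_obs(); p=o['tool_pos'];A=R.from_euler('xyz',o['orientation'],degrees=True)
    print('at',p.round(4),o['orientation'].round(2),'F',o['force'].round(1),'M',o['moment'].round(2),'t',round(o['clock'],2),'open',round(o['opening'],4),'j',o['joint_pos'].round(0))
    for t in ts:
        d=A.inv().apply(np.array(t[:3])-p)*100; w=(A.inv()*rot(*t[3:])).as_rotvec(degrees=True)
        print(t,'->',d.round(2),w.round(2), 'rows>=',max(np.linalg.norm(d)/4.17,np.linalg.norm(w)/7.16).round(1))
E
python3 - <<'E'
from mv import *
t=load('t0')
print('bottle base',atz(t,199,164,0),'cap',atz(t,187,146,.165),'mug',atz(t,141,171,.1),'tape top',atz(t,257,160,.06))
rel((.281,-.614,.28,-155.4),(.4516,.3034,.28,-75),(.4516,.3034,.13,-75),(.4516,.3034,.041,-75))
E
```

```text
bottle base [0.73512632 0.26295508 0.        ] cap [0.74432313 0.26899384 0.165     ] mug [0.6872935  0.40845298 0.1       ] tape top [0.73589918 0.084139   0.06      ]
at [ 0.2805 -0.6135  0.2445] [ 1.7991e+02 -1.0000e-02 -1.5544e+02] F [ 0.4  0.2 -1.2] M [-0.01  0.03  0.  ] t 0.1 open 0.0874 j [-49.  21.   1.  -0. -70. -17.]
(0.281, -0.614, 0.28, -155.4) -> [-0.03 -0.06 -3.55] [ 0.09 -0.01 -0.04] rows>= 0.9
(0.4516, 0.3034, 0.28, -75) -> [-53.68  76.28  -3.44] [ 8.000e-02  6.000e-02 -8.044e+01] rows>= 22.4
(0.4516, 0.3034, 0.13, -75) -> [-53.68  76.26  11.56] [ 8.000e-02  6.000e-02 -8.044e+01] rows>= 22.5
(0.4516, 0.3034, 0.041, -75) -> [-53.69  76.25  20.46] [ 8.000e-02  6.000e-02 -8.044e+01] rows>= 22.9
```

Careful with the scale: shifts go in shares of 75 cm and turns go in shares of 90 degrees. That gives: -41 cm is -0.5467, -3.5 cm is -0.0467, -40 degrees is -0.4444.

send_rows:
  plan:
    - [[0,0,-0.0467,0,0,0],[-0.5467,0.5,-0.0467,0,0,-0.4444],[-0.5467,0.5,-0.0467,0,0,-0.4444],[-0.5467,0.5,-0.0467,0,0,-0.4444],[-0.5467,0.5,-0.0467,0,0,-0.4444],[-0.5467,0.5,-0.0467,0,0,-0.4444],[-0.5467,0.5,-0.0467,0,0,-0.4444],[-0.5467,0.5,-0.0467,0,0,-0.4444]]
  fingers: 0.62

```text
clock: 0.77
tool_pos: [0.3946, -0.3434, 0.2802]
orientation: [180.0, 0.0, -115.2]
force: [1.6, 0.1, 0.0]
opening: 0.0544
gripper_force: 0.0
```

```bash
python3 -c "
from mv import *
rel((.4516,.3034,.28,-75),(.4516,.3034,.13,-75))"
```

```text
at [ 0.3946 -0.3434  0.2802] [ 1.7999e+02  1.0000e-02 -1.1516e+02] F [1.6 0.1 0. ] M [-0.01 -0.11 -0.02] t 0.77 open 0.0544 j [-20.   5. -15.  -0. -70.  -6.]
(0.4516, 0.3034, 0.28, -75) -> [-6.097e+01  2.235e+01  3.000e-02] [ 1.000e-02  1.000e-02 -4.016e+01] rows>= 15.6
(0.4516, 0.3034, 0.13, -75) -> [-60.96  22.35  15.03] [ 1.000e-02  1.000e-02 -4.016e+01] rows>= 16.0
```

To row units: -61 cm is -0.8133, 22.4 cm is 0.2987, -40.2 degrees is -0.4467.

send_rows:
  plan:
    - [[-0.8133,0.2987,0,0,0,-0.4467],[-0.8133,0.2987,0,0,0,-0.4467],[-0.8133,0.2987,0,0,0,-0.4467],[-0.8133,0.2987,0,0,0,-0.4467],[-0.8133,0.2987,0,0,0,-0.4467],[-0.8133,0.2987,0,0,0,-0.4467],[-0.8133,0.2987,0,0,0,-0.4467],[-0.8133,0.2987,0,0,0,-0.4467]]

```text
clock: 1.43
tool_pos: [0.4245, -0.0115, 0.2805]
orientation: [-180.0, 0.0, -75.2]
force: [2.0, -0.4, -0.2]
opening: 0.0541
gripper_force: 0.0
```

```bash
python3 -c "
from mv import *
rel((.4516,.3034,.28,-75),(.4516,.3034,.10,-75))"
```

```text
at [ 0.4245 -0.0115  0.2805] [-1.7996e+02  1.0000e-02 -7.5200e+01] F [ 2.  -0.4 -0.2] M [-0.07 -0.18 -0.03] t 1.43 open 0.0541 j [ 25.  -5. -25.  -0. -70. -10.]
(0.4516, 0.3034, 0.28, -75) -> [-29.76 -10.67   0.07] [-0.04  0.01 -0.2 ] rows>= 7.6
(0.4516, 0.3034, 0.1, -75) -> [-29.75 -10.66  18.07] [-0.04  0.01 -0.2 ] rows>= 8.7
```

To row units: -29.7 cm is -0.396, -10.7 cm is -0.1427.

send_rows:
  plan:
    - [[-0.396,-0.1427,0,0,0,0],[-0.396,-0.1427,0,0,0,0],[-0.396,-0.1427,0,0,0,0],[-0.396,-0.1427,0,0,0,0],[-0.396,-0.1427,0,0,0,0],[-0.396,-0.1427,0,0,0,0],[-0.396,-0.1427,0,0,0,0],[-0.396,-0.1427,0,0,0,0]]

```text
clock: 2.1
tool_pos: [0.4527, 0.3047, 0.2797]
orientation: [180.0, -0.0, -75.1]
force: [0.4, 0.3, 0.4]
opening: 0.0545
gripper_force: 0.0
```

send_rows:
  plan:
    - [[0,0,0.0533,0,0,0],[0,0,0.1067,0,0,0],[0,0,0.16,0,0,0],[0,0,0.2133,0,0,0],[0,0,0.2333,0,0,0],[0,0,0.2333,0,0,0]]

```text
clock: 2.6
tool_pos: [0.4507, 0.2986, 0.1008]
orientation: [179.6, -0.3, -75.3]
force: [-0.6, -0.3, 0.0]
opening: 0.0544
gripper_force: 0.0
```

```bash
python3 -c "
from mv import *
rel((.4516,.3034,.041,-75))"
```

```text
at [0.4507 0.2986 0.1008] [179.59  -0.27 -75.27] F [-0.6 -0.3  0. ] M [-0.07  0.13 -0.03] t 2.6 open 0.0544 j [ 54.  16. -27.  -0. -48. -39.]
(0.4516, 0.3034, 0.041, -75) -> [-0.47 -0.25  5.98] [ 0.41 -0.27 -0.27] rows>= 1.4
```

To row units: 6 cm is 0.08, -0.25 cm is -0.0033, 0.4 degrees is 0.0044.

send_rows:
  plan:
    - [[-0.0067,-0.0033,0,0.0044,0,0],[-0.0067,-0.0033,0.0267,0.0044,0,0],[-0.0067,-0.0033,0.0533,0.0044,0,0],[-0.0067,-0.0033,0.08,0.0044,0,0],[-0.0067,-0.0033,0.08,0.0044,0,0]]

```text
clock: 3.02
tool_pos: [0.4537, 0.3064, 0.0443]
orientation: [-179.7, -0.0, -75.3]
force: [-0.8, -0.3, -0.7]
opening: 0.0542
gripper_force: 0.0
```

send_rows:
  plan:
    - [[0,0,0,0,0,0],[0,0,0,0,0,0],[0,0,0,0,0,0],[0,0,0,0,0,0]]
  fingers: 0.3

```text
clock: 3.35
tool_pos: [0.4549, 0.3076, 0.0473]
orientation: [-179.4, 0.1, -75.2]
force: [-2.2, 0.0, 7.0]
opening: 0.0371
gripper_force: 30.0
```

```bash
python3 -c "
from mv import *
rel((.4438,-.0288,.12,-75))"
```

```text
at [0.4549 0.3076 0.0473] [-1.7945e+02  1.0000e-01 -7.5210e+01] F [-2.2  0.   7. ] M [0.08 0.77 0.  ] t 3.35 open 0.0371 j [ 55.  21. -29.   0. -39. -40.]
(0.4438, -0.0288, 0.12, -75) -> [32.23  9.59 -7.42] [-0.56  0.1  -0.21] rows>= 8.3
```

send_rows:
  plan:
    - [[0,0,0,0,0,0],[0,0,0,0,0,0],[0,0,0,0,0,0],[0,0,0,0,0,0]]

```text
clock: 3.68
tool_pos: [0.4549, 0.3076, 0.0473]
orientation: [-179.4, 0.1, -75.2]
force: [-2.3, 0.5, 8.0]
opening: 0.0373
gripper_force: 30.0
```

```bash
python3 - <<'E'
from mv import *
rel((.4438,-.0288,.12,-75))
t=snap('top','t1');s=snap('scene','s1')
p=ctrl.get_obs()['tool_pos'];u,v=proj(t,p)[0].astype(int);a,b=proj(s,p)[0].astype(int);print(u,v,a,b)
c=lambda i,u,v:cv2.resize(np.clip(i[v-35:v+35,u-50:u+50,::-1]*1.5,0,255).astype('uint8'),(400,280),interpolation=cv2.INTER_CUBIC)
cv2.imwrite('pics/c3.png',np.hstack([c(t['img'],u,v),c(s['img'],a,b)]))
E
```

```text
at [0.4549 0.3076 0.0473] [-1.7944e+02  1.0000e-01 -7.5200e+01] F [-2.3  0.5  8. ] M [ 0.04  0.83 -0.07] t 3.68 open 0.0373 j [ 55.  21. -29.   0. -39. -40.]
(0.4438, -0.0288, 0.12, -75) -> [32.23  9.59 -7.42] [-0.56  0.1  -0.2 ] rows>= 8.3
176 255 392 191
```

View pics/c3.png

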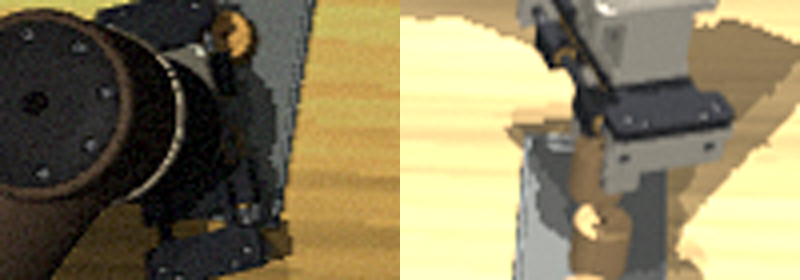

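The first blank is between the fingers and the middle blank is still standing. I'll lift a little and check the residual force.

To row units: -12 cm is -0.16, -9 cm is -0.12.

send_rows:
  plan:
    - [[0,0,-0.0133,0,0,0],[0,0,-0.04,0,0,0],[0,0,-0.08,0,0,0],[0,0,-0.12,0,0,0],[0,0,-0.16,0,0,0],[0,0,-0.16,0,0,0],[0,0,-0.16,0,0,0]]

```text
clock: 4.37
tool_pos: [0.454, 0.3072, 0.1686]
orientation: [-179.3, 0.2, -75.2]
force: [0.3, 0.2, -1.5]
opening: 0.0368
gripper_force: 30.0
```

```bash
python3 - <<'E'
from mv import *
rel((.4438,-.0288,.15,-75),(.4438,-.0288,.15,-76))
t=snap('top','t2');s=snap('scene','s2')
p=ctrl.get_obs()['tool_pos'];a,b=proj(s,p)[0].astype(int);u,v=proj(t,[.51,.3,.05])[0].astype(int);print(a,b)
c=lambda i,u,v:cv2.resize(np.clip(i[v-50:v+50,u-50:u+50,::-1]*1.5,0,255).astype('uint8'),(400,400),interpolation=cv2.INTER_CUBIC)
cv2.imwrite('pics/c4.png',np.hstack([c(t['img'],u,v),c(s['img'],a,b)]))
E
```

```text
at [0.454  0.3072 0.1686] [-179.35    0.19  -75.23] F [ 0.3  0.2 -1.5] M [-0.05  0.26 -0.01] t 4.37 open 0.0368 j [ 55.  12. -22.   0. -55. -40.]
(0.4438, -0.0288, 0.15, -75) -> [32.23  9.57  1.64] [-0.65  0.19 -0.23] rows>= 8.1
(0.4438, -0.0288, 0.15, -76) -> [32.23  9.57  1.64] [-0.65  0.2   0.77] rows>= 8.1
397 154
```

View pics/c4.png

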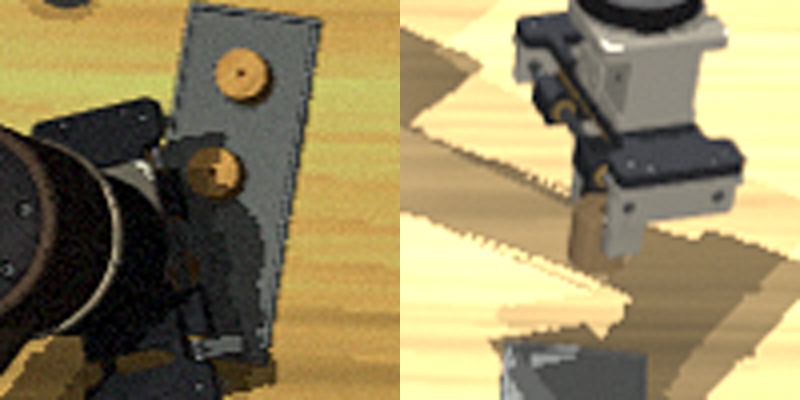

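The blank is held upright, and the other two spares are still standing in the tray. Next I move over the near-left empty nest.

To row units: 31.9 cm is 0.4253, 9.55 cm is 0.1273.

send_rows:
  plan:
    - [[0.4253,0.1273,0.024,0,0,0],[0.4253,0.1273,0.024,0,0,0],[0.4253,0.1273,0.024,0,0,0],[0.4253,0.1273,0.024,0,0,0],[0.4253,0.1273,0.024,0,0,0],[0.4253,0.1273,0.024,0,0,0],[0.4253,0.1273,0.024,0,0,0],[0.4253,0.1273,0.024,0,0,0]]

```text
clock: 5.13
tool_pos: [0.441, -0.0284, 0.1459]
orientation: [-179.7, -0.0, -75.2]
force: [1.6, 0.6, -1.0]
opening: 0.0369
gripper_force: 30.0
```

To row units: 7.5 cm is 0.1, 6 cm is 0.08.

send_rows:
  plan:
    - [[0,0,0,0,0,0],[0,0,0.04,0,0,0],[0,0,0.08,0,0,0],[0,0,0.1,0,0,0],[0,0,0.1,0,0,0],[0,0,0.1,0,0,0]]

```text
clock: 5.63
tool_pos: [0.4419, -0.0267, 0.0708]
orientation: [-179.8, -0.0, -75.2]
force: [0.4, -1.0, 0.5]
opening: 0.0374
gripper_force: 30.0
```

```bash
python3 - <<'E'
from mv import *
rel((.4430,-.0257,.067,-75.2),(.4430,-.0257,.0483,-75.2))
s=snap('scene','s3')
a,b=proj(s,[.5,-.04,.04])[0].astype(int);print(a,b)
cv2.imwrite('pics/c5.png',cv2.resize(s['img'][b-45:b+45,a-60:a+60,::-1],(800,600),interpolation=cv2.INTER_CUBIC))
E
```

```text
at [ 0.4419 -0.0267  0.0708] [-1.7982e+02 -4.0000e-02 -7.5230e+01] F [ 0.4 -1.   0.5] M [0.02 0.07 0.02] t 5.63 open 0.0374 j [ 22.  10. -41.   0. -39.  -8.]
(0.443, -0.0257, 0.067, -75.2) -> [-0.07 -0.13  0.38] [-0.18 -0.04 -0.03] rows>= 0.1
(0.443, -0.0257, 0.0483, -75.2) -> [-0.07 -0.13  2.25] [-0.18 -0.04 -0.03] rows>= 0.5
264 200
```

View pics/c5.png

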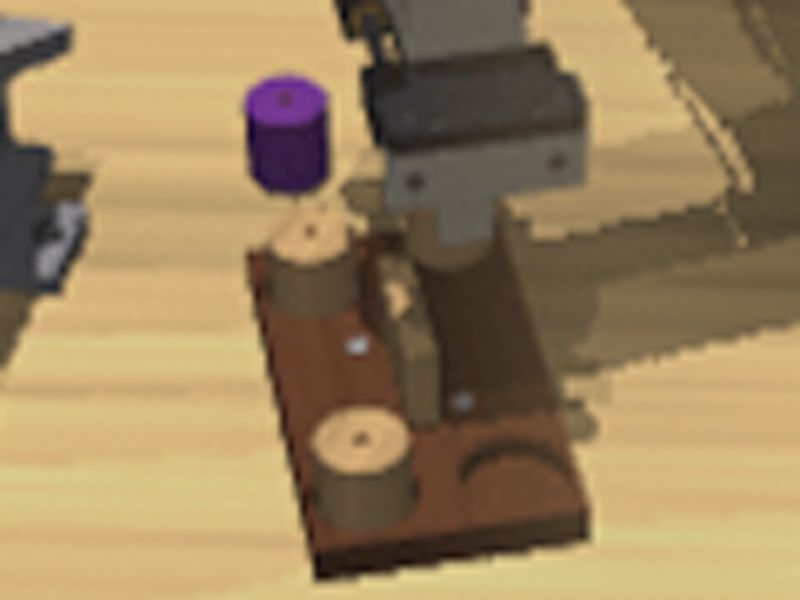

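```bash
python3 - <<'E'
from mv import *
s=load('s3');o=ctrl.get_obs()['tool_pos']
x=np.array([.255,-.967,0]);c=np.array([o[0],o[1],o[2]-.0423])+.0032*x
th=np.linspace(0,2*np.pi,90)
def ext(c,r):
    q=proj(s,c+r*np.c_[np.cos(th),np.sin(th),0*th]);q=(q-[204,155]+.5)*6.667-.5
    return q[:,0].min().round(),q[:,0].max().round(),q[:,1].min().round(),q[:,1].max().round()
print('held bottom',ext(c,.019))
R15=R.from_euler('z',15,degrees=True)
C=np.array([.5153,-.0407,0])
for l in([.066,-.03],[-.066,-.03]):print('seated top',ext(C+R15.apply([*l,.046]),.019))
print('nest far',ext(C+R15.apply([.066,.03,.018]),.021))
E
```

```text
held bottom (np.float64(400.0), np.float64(491.0), np.float64(212.0), np.float64(268.0))
seated top (np.float64(307.0), np.float64(405.0), np.float64(403.0), np.float64(469.0))
seated top (np.float64(258.0), np.float64(350.0), np.float64(201.0), np.float64(258.0))
nest far (np.float64(456.0), np.float64(562.0), np.float64(431.0), np.float64(502.0))
```

To row units: 2.2 cm is 0.0293, 2 cm is 0.0267.

send_rows:
  plan:
    - [[0,-0.0013,0.0067,0,0,0],[0,-0.0013,0.0133,0,0,0],[0,-0.0013,0.0187,0,0,0],[0,-0.0013,0.0227,0,0,0],[0,-0.0013,0.0267,0,0,0],[0,-0.0013,0.0293,0,0,0],[0,-0.0013,0.0293,0,0,0],[0,-0.0013,0.0293,0,0,0]]

```text
clock: 6.35
tool_pos: [0.4439, -0.0259, 0.0496]
orientation: [-179.6, -0.0, -75.2]
force: [-0.1, -0.1, -0.0]
opening: 0.0374
gripper_force: 30.0
```

```bash
python3 -c "
from mv import *
rel((.4430,-.0257,.0483,-75.2))"
```

```text
at [ 0.4439 -0.0259  0.0496] [-179.61   -0.    -75.22] F [-0.1 -0.1 -0. ] M [-0.04  0.15 -0.02] t 6.35 open 0.0374 j [ 22.  12. -42.   0. -35.  -8.]
(0.443, -0.0257, 0.0483, -75.2) -> [-0.05  0.08  0.13] [-0.39 -0.   -0.02] rows>= 0.1
```

To row units: 0.15 cm is 0.002.

send_rows:
  plan:
    - [[0,0,0.002,0,0,0],[0,0,0.002,0,0,0]]

```text
clock: 6.52
tool_pos: [0.4442, -0.0259, 0.0483]
orientation: [-179.6, -0.0, -75.2]
force: [0.1, 0.5, -0.2]
opening: 0.0371
gripper_force: 30.0
```

To row units: -10 cm is -0.1333, -8 cm is -0.1067.

send_rows:
  plan:
    - [[0,0,0.002,0,0,0],[0,0,0.002,0,0,0],[0,0,0.002,0,0,0],[0,0,-0.0133,0,0,0],[0,0,-0.0533,0,0,0],[0,0,-0.1067,0,0,0],[0,0,-0.1333,0,0,0],[0,0,-0.1333,0,0,0]]
  fingers: 0.6

```text
clock: 7.18
tool_pos: [0.446, -0.0254, 0.1529]
orientation: [-179.1, -0.0, -75.2]
force: [0.6, 0.3, -0.3]
opening: 0.0525
gripper_force: 0.0
```

```bash
python3 -c "
from mv import *
rel((.533,.2968,.15,-75),(.533,.2968,.045,-75))"
```

```text
at [ 0.446  -0.0254  0.1529] [-179.13   -0.    -75.18] F [ 0.6  0.3 -0.3] M [0.02 0.01 0.03] t 7.18 open 0.0525 j [ 22.   3. -35.   0. -51.  -8.]
(0.533, 0.2968, 0.15, -75) -> [-28.92 -16.65   0.54] [-0.87 -0.01 -0.18] rows>= 8.0
(0.533, 0.2968, 0.045, -75) -> [-28.92 -16.49  11.04] [-0.87 -0.01 -0.18] rows>= 8.4
```

To row units: -28.9 cm is -0.3853, -16.6 cm is -0.2213, -0.8 degrees is -0.0089.

send_rows:
  plan:
    - [[-0.3853,-0.2213,0,-0.0089,0,0],[-0.3853,-0.2213,0,-0.0089,0,0],[-0.3853,-0.2213,0,-0.0089,0,0],[-0.3853,-0.2213,0,-0.0089,0,0],[-0.3853,-0.2213,0,-0.0089,0,0],[-0.3853,-0.2213,0,-0.0089,0,0],[-0.3853,-0.2213,0,-0.0089,0,0],[-0.3853,-0.2213,0,-0.0089,0,0]]

```text
clock: 7.85
tool_pos: [0.53, 0.2977, 0.1489]
orientation: [179.6, -0.0, -75.2]
force: [1.1, -0.2, -0.1]
opening: 0.0529
gripper_force: 0.0
```

send_rows:
  plan:
    - [[0,0,0,0,0,0],[0,0,0,0,0,0],[0,0,0,0,0,0],[0,0,0,0,0,0]]

```text
clock: 8.18
tool_pos: [0.5296, 0.2947, 0.149]
orientation: [179.5, -0.0, -75.3]
force: [0.2, 0.4, -0.1]
opening: 0.0523
gripper_force: 0.0
```

```bash
python3 -c "
from mv import *
rel((.533,.2968,.15,-75),(.533,.2968,.043,-75))"
```

```text
at [0.5296 0.2947 0.149 ] [ 1.7955e+02 -2.0000e-02 -7.5270e+01] F [ 0.2  0.4 -0.1] M [-0.05  0.11  0.  ] t 8.18 open 0.0523 j [ 47.  19. -15.  -0. -56. -33.]
(0.533, 0.2968, 0.15, -75) -> [-0.12 -0.38 -0.1 ] [ 0.45 -0.02 -0.27] rows>= 0.1
(0.533, 0.2968, 0.043, -75) -> [-0.12 -0.47 10.6 ] [ 0.45 -0.02 -0.27] rows>= 2.5
```

To row units: 10.5 cm is 0.14, 9 cm is 0.12, 0.4 degrees is 0.0044.

send_rows:
  plan:
    - [[-0.0013,-0.0053,0,0.0044,0,0],[-0.0013,-0.0053,0.0533,0.0044,0,0],[-0.0013,-0.0053,0.0933,0.0044,0,0],[-0.0013,-0.0053,0.12,0.0044,0,0],[-0.0013,-0.0053,0.14,0.0044,0,0],[-0.0013,-0.0053,0.14,0.0044,0,0],[-0.0013,-0.0053,0.14,0.0044,0,0],[-0.0013,-0.0053,0.14,0.0044,0,0]]

```text
clock: 8.85
tool_pos: [0.5338, 0.2976, 0.0457]
orientation: [-179.9, 0.0, -75.2]
force: [0.7, -0.2, -0.1]
opening: 0.0526
gripper_force: 0.0
```

```bash
python3 -c "
from mv import *
rel((.533,.2968,.043,-75))"
```

```text
at [0.5338 0.2976 0.0457] [-1.799e+02  4.000e-02 -7.524e+01] F [ 0.7 -0.2 -0.1] M [ 0.02  0.1  -0.04] t 8.85 open 0.0526 j [ 47.  26. -21.   0. -43. -33.]
(0.533, 0.2968, 0.043, -75) -> [0.06 0.1  0.27] [-0.1   0.04 -0.24] rows>= 0.1
```

To row units: 0.2 cm is 0.0027, 0.05 cm is 0.0007.

send_rows:
  plan:
    - [[0.0007,0.0007,0.0027,0,0,0],[0.0007,0.0007,0.0027,0,0,0],[0.0007,0.0007,0.0027,0,0,0]]

```text
clock: 9.1
tool_pos: [0.5329, 0.2971, 0.0433]
orientation: [-179.9, 0.0, -75.2]
force: [-0.2, -0.1, -0.2]
opening: 0.0527
gripper_force: 0.0
```

send_rows:
  plan:
    - [[0,0,0,0,0,0],[0,0,0,0,0,0],[0,0,0,0,0,0],[0,0,0,0,0,0],[0,0,0,0,0,0]]
  fingers: 0.3

```text
clock: 9.52
tool_pos: [0.5327, 0.297, 0.0426]
orientation: [-180.0, 0.0, -75.2]
force: [-1.6, -0.8, 2.6]
opening: 0.0371
gripper_force: 30.0
```

To row units: -10 cm is -0.1333, -8 cm is -0.1067.

send_rows:
  plan:
    - [[0,0,-0.0267,0,0,0],[0,0,-0.0667,0,0,0],[0,0,-0.1067,0,0,0],[0,0,-0.1333,0,0,0],[0,0,-0.1333,0,0,0]]

```text
clock: 9.93
tool_pos: [0.5347, 0.2985, 0.1473]
orientation: [-179.6, 0.2, -75.2]
force: [-0.0, 1.3, -0.5]
opening: 0.0373
gripper_force: 30.0
```

```bash
python3 -c "
from mv import *
rel((.5713,.0054,.15,-75.2),(.5713,.0054,.07,-75.2))"
```

```text
at [0.5347 0.2985 0.1473] [-1.796e+02  1.700e-01 -7.518e+01] F [-0.   1.3 -0.5] M [ 0.06 -0.02  0.02] t 9.93 open 0.0373 j [ 47.  19. -15.   0. -55. -33.]
(0.5713, 0.0054, 0.15, -75.2) -> [29.27  3.96 -0.38] [-0.4   0.17  0.02] rows>= 7.1
(0.5713, 0.0054, 0.07, -75.2) -> [29.29  4.01  7.62] [-0.4   0.17  0.02] rows>= 7.3
```

To row units: 29.3 cm is 0.3907, 4 cm is 0.0533, -0.2 degrees is -0.0022.

send_rows:
  plan:
    - [[0.3907,0.0533,0,-0.0022,0,0],[0.3907,0.0533,0,-0.0022,0,0],[0.3907,0.0533,0,-0.0022,0,0],[0.3907,0.0533,0,-0.0022,0,0],[0.3907,0.0533,0,-0.0022,0,0],[0.3907,0.0533,0,-0.0022,0,0],[0.3907,0.0533,0,-0.0022,0,0],[0.3907,0.0533,0,-0.0022,0,0]]

```text
clock: 10.6
tool_pos: [0.5681, -0.002, 0.1417]
orientation: [179.7, -0.0, -75.5]
force: [-0.4, 1.3, -0.3]
opening: 0.0371
gripper_force: 30.0
```

To row units: 8 cm is 0.1067, 6 cm is 0.08.

send_rows:
  plan:
    - [[0,0,0,0,0,0],[0,0,0.04,0,0,0],[0,0,0.08,0,0,0],[0,0,0.1067,0,0,0],[0,0,0.1067,0,0,0],[0,0,0.1067,0,0,0],[0,0,0.1067,0,0,0]]

```text
clock: 11.18
tool_pos: [0.5692, 0.0041, 0.0634]
orientation: [179.9, -0.0, -75.2]
force: [0.7, 0.9, -0.3]
opening: 0.0376
gripper_force: 30.0
```

```bash
python3 -c "
from mv import *
rel((.5713,.0054,.0436,-75.2))"
```

```text
at [0.5692 0.0041 0.0634] [ 1.7987e+02 -2.0000e-02 -7.5150e+01] F [ 0.7  0.9 -0.3] M [-0.05  0.1   0.04] t 11.18 open 0.0376 j [ 20.  21. -25.   0. -44.  -5.]
(0.5713, 0.0054, 0.0436, -75.2) -> [-0.07 -0.24  1.98] [ 0.13 -0.02  0.05] rows>= 0.5
```

To row units: 0.3 cm is 0.004, -0.2 cm is -0.0027.

send_rows:
  plan:
    - [[-0.0013,-0.0027,0,0,0,0],[-0.0013,-0.0027,0.004,0,0,0],[-0.0013,-0.0027,0.004,0,0,0],[-0.0013,-0.0027,0.004,0,0,0]]

```text
clock: 11.52
tool_pos: [0.5703, 0.0049, 0.0599]
orientation: [179.8, 0.0, -75.2]
force: [0.3, -0.4, -0.0]
opening: 0.0372
gripper_force: 30.0
```

```bash
python3 -c "
from mv import *
rel((.5713,.0054,.0436,-75.2))"
```

```text
at [0.5703 0.0049 0.0599] [ 1.7985e+02  1.0000e-02 -7.5230e+01] F [ 0.3 -0.4 -0. ] M [-0.    0.15 -0.05] t 11.52 open 0.0372 j [ 20.  22. -25.  -0. -43.  -5.]
(0.5713, 0.0054, 0.0436, -75.2) -> [-0.02 -0.12  1.63] [ 0.15  0.01 -0.03] rows>= 0.4
```

To row units: 1.6 cm is 0.0213, 1.4 cm is 0.0187.

send_rows:
  plan:
    - [[0,-0.0013,0.0053,0,0,0],[0,-0.0013,0.0093,0,0,0],[0,-0.0013,0.0133,0,0,0],[0,-0.0013,0.016,0,0,0],[0,-0.0013,0.0187,0,0,0],[0,-0.0013,0.0213,0,0,0],[0,-0.0013,0.0213,0,0,0]]

```text
clock: 12.1
tool_pos: [0.5709, 0.0049, 0.0436]
orientation: [179.8, -0.0, -75.2]
force: [-1.7, -0.1, 4.5]
opening: 0.0373
gripper_force: 30.0
```

```bash
python3 -c "
from mv import *
rel((.5713,.0054,.0436,-75.2))"
```

```text
at [0.5709 0.0049 0.0436] [ 1.7978e+02 -1.0000e-02 -7.5210e+01] F [-1.7 -0.1  4.5] M [-0.17  0.73  0.03] t 12.1 open 0.0373 j [ 20.  23. -26.  -0. -41.  -5.]
(0.5713, 0.0054, 0.0436, -75.2) -> [-0.04 -0.05 -0.  ] [ 0.22 -0.01 -0.01] rows>= 0.0
```

It's seated at the expected depth. I'll release, rise and check.

To row units: -11 cm is -0.1467, -8 cm is -0.1067.

send_rows:
  plan:
    - [[0,0,0,0,0,0],[0,0,0,0,0,0],[0,0,0,0,0,0],[0,0,-0.0133,0,0,0],[0,0,-0.0533,0,0,0],[0,0,-0.1067,0,0,0],[0,0,-0.1467,0,0,0],[0,0,-0.1467,0,0,0]]
  fingers: 0.6

```text
clock: 12.77
tool_pos: [0.5751, 0.0057, 0.161]
orientation: [-179.6, -0.1, -75.2]
force: [0.9, 0.5, 0.6]
opening: 0.0527
gripper_force: 0.0
```

To row units: 20 cm is 0.2667, 18 cm is 0.24, 56 degrees is 0.6222.

send_rows:
  plan:
    - [[0,0,0,0,0,0.0778],[0.08,0,-0.0267,0,0,0.1556],[0.1333,0,-0.0533,0,0,0.2333],[0.1867,0,-0.0667,0,0,0.3111],[0.24,0,-0.0667,0,0,0.3889],[0.2667,0,-0.0667,0,0,0.4667],[0.2667,0,-0.0667,0,0,0.5444],[0.2667,0,-0.0667,0,0,0.6222]]

```text
clock: 13.43
tool_pos: [0.6225, -0.191, 0.2036]
orientation: [179.9, -0.2, -131.8]
force: [-0.4, -0.5, -0.3]
opening: 0.0524
gripper_force: 0.0
```

```bash
python3 - <<'E'
from mv import *
rel((.5153,-.0407,.14,-165))
for n,f in(('scene','s4'),('top','t4')):snap(n,f)
s=load('s4');t=load('t4')
a,b=proj(s,[.515,-.04,.03])[0].astype(int);u,v=proj(t,[.515,-.04,.03])[0].astype(int);print(a,b,u,v)
c=lambda i,u,v:cv2.resize(np.clip(i[v-50:v+50,u-40:u+40,::-1]*1.4,0,255).astype('uint8'),(400,500),interpolation=cv2.INTER_CUBIC)
cv2.imwrite('pics/c6.png',np.hstack([c(t['img'],u,v),c(s['img'],a,b)]))
E
```

```text
at [ 0.6225 -0.191   0.2036] [ 1.7989e+02 -1.7000e-01 -1.3180e+02] F [-0.4 -0.5 -0.3] M [0.13 0.05 0.03] t 13.43 open 0.0524 j [  0.  20.  -6.   0. -64. -42.]
(0.5153, -0.0407, 0.14, -165) -> [-4.08 18.    6.38] [ 0.05 -0.2  33.2 ] rows>= 4.7
264 206 298 237
```

View pics/c6.png

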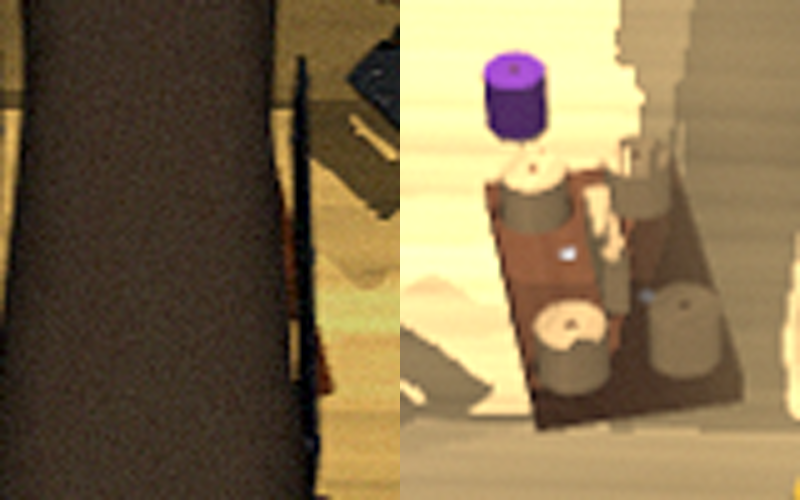

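All four nests are filled and the carrier hasn't moved: its corner is at the same pixel (251.5,242). Next is the rail.

To row units: 18 cm is 0.24, 6 cm is 0.08, 33.2 degrees is 0.3689.

send_rows:
  plan:
    - [[-0.0547,0.24,0.08,0,0,0.3689],[-0.0547,0.24,0.08,0,0,0.3689],[-0.0547,0.24,0.08,0,0,0.3689],[-0.0547,0.24,0.08,0,0,0.3689],[-0.0547,0.24,0.08,0,0,0.3689],[-0.0547,0.24,0.08,0,0,0.3689],[-0.0547,0.24,0.08,0,0,0.3689],[-0.0547,0.24,0.08,0,0,0.3689]]

```text
clock: 14.2
tool_pos: [0.5146, -0.0383, 0.1445]
orientation: [-180.0, -0.1, -164.1]
force: [1.3, -0.5, -1.4]
opening: 0.0527
gripper_force: 0.0
```

To row units: 5 cm is 0.0667, 4 cm is 0.0533.

send_rows:
  plan:
    - [[0,0,0,0,0,0],[0,0,0.0267,0,0,0],[0,0,0.0533,0,0,0],[0,0,0.0667,0,0,0],[0,0,0.0667,0,0,0],[0,0,0.0667,0,0,0]]

```text
clock: 14.7
tool_pos: [0.514, -0.0395, 0.0934]
orientation: [-180.0, -0.3, -164.4]
force: [-0.2, 0.2, 0.8]
opening: 0.0526
gripper_force: 0.0
```

```bash
python3 -c "
from mv import *
rel((.5153,-.0407,.045,-165))"
```

```text
at [ 0.514  -0.0395  0.0934] [-179.98   -0.27 -164.43] F [-0.2  0.2  0.8] M [-0.02 -0.03  0.  ] t 14.7 open 0.0526 j [ 17.  15. -30.   0. -45. -92.]
(0.5153, -0.0407, 0.045, -165) -> [-0.12 -0.15  4.84] [-0.02 -0.27  0.57] rows>= 1.2
```

To row units: 4.8 cm is 0.064, 4 cm is 0.0533, 0.5 degrees is 0.0056.

send_rows:
  plan:
    - [[-0.0013,-0.0013,0.0133,0,-0.0022,0.0056],[-0.0013,-0.0013,0.0333,0,-0.0022,0.0056],[-0.0013,-0.0013,0.0533,0,-0.0022,0.0056],[-0.0013,-0.0013,0.064,0,-0.0022,0.0056],[-0.0013,-0.0013,0.064,0,-0.0022,0.0056],[-0.0013,-0.0013,0.064,0,-0.0022,0.0056]]

```text
clock: 15.2
tool_pos: [0.5153, -0.0397, 0.0461]
orientation: [-180.0, 0.0, -164.9]
force: [-0.3, -0.0, 0.1]
opening: 0.0523
gripper_force: 0.0
```

```bash
python3 -c "
from mv import *
rel((.5153,-.0407,.045,-165))"
```

```text
at [ 0.5153 -0.0397  0.0461] [-1.7999e+02  1.0000e-02 -1.6491e+02] F [-0.3 -0.   0.1] M [ 0.01 -0.07 -0.02] t 15.2 open 0.0523 j [ 17.  19. -33.   0. -38. -92.]
(0.5153, -0.0407, 0.045, -165) -> [ 0.03 -0.1   0.11] [-0.01  0.01  0.09] rows>= 0.0
```

Good. I'll close on the rail and lift it straight up slowly.

To row units: -0.1 cm is -0.0013.

send_rows:
  plan:
    - [[0,-0.0013,0.0013,0,0,0],[0,-0.0013,0.0013,0,0,0],[0,-0.0013,0.0013,0,0,0],[0,-0.0013,0.0013,0,0,0],[0,-0.0013,0.0013,0,0,0],[0,-0.0013,0.0013,0,0,0],[0,-0.0013,0.0013,0,0,0],[0,-0.0013,0.0013,0,0,0]]
  fingers: 0.0

```text
clock: 15.87
tool_pos: [0.5152, -0.0404, 0.0447]
orientation: [180.0, 0.0, -164.9]
force: [-0.9, 1.1, 3.3]
opening: 0.0139
gripper_force: 30.0
```

```bash
python3 -c "
from mv import *
rel((.5153,-.0407,.045,-165))"
```

```text
at [ 0.5152 -0.0404  0.0447] [ 1.7999e+02  2.0000e-02 -1.6493e+02] F [-0.9  1.1  3.3] M [ 0.63  0.39 -0.05] t 15.87 open 0.0139 j [ 17.  19. -33.  -0. -38. -92.]
(0.5153, -0.0407, 0.045, -165) -> [-0.   -0.03 -0.03] [0.01 0.02 0.07] rows>= 0.0
```

To row units: -11.5 cm is -0.1533, -9.5 cm is -0.1267.

send_rows:
  plan:
    - [[0,0,-0.004,0,0,0],[0,0,-0.0133,0,0,0],[0,0,-0.0267,0,0,0],[0,0,-0.0467,0,0,0],[0,0,-0.0733,0,0,0],[0,0,-0.1,0,0,0],[0,0,-0.1267,0,0,0],[0,0,-0.1533,0,0,0]]

```text
clock: 16.53
tool_pos: [0.5146, -0.0407, 0.1612]
orientation: [180.0, -0.0, -164.9]
force: [0.6, 0.0, -4.2]
opening: 0.0137
gripper_force: 30.0
```

To row units: -10.5 cm is -0.14, -10 cm is -0.1333.

send_rows:
  plan:
    - [[0,0,-0.0267,0,0,0],[0,0,-0.0533,0,0,0],[0,0,-0.08,0,0,0],[0,0,-0.1067,0,0,0],[0,0,-0.1333,0,0,0],[0,0,-0.14,0,0,0],[0,0,-0.14,0,0,0],[0,0,-0.14,0,0,0]]

```text
clock: 17.2
tool_pos: [0.5144, -0.0406, 0.2639]
orientation: [180.0, -0.0, -165.0]
force: [0.9, -0.2, -4.8]
opening: 0.0135
gripper_force: 30.0
```

```bash
python3 -c "
from mv import *
import numpy as np
A=rot(172,0)
for sl in(0,28.2):
  T=R.from_euler('ZY',[-7.9,-sl],degrees=True); n=T.apply([0,0,1])
  p=np.array([.4515,-.3023,.1283])+(.08+.045)*n
  q=R.from_euler('ZY',[-7.9,-sl],degrees=True)*R.from_euler('xyz',[180,0,180],degrees=True)
  print(sl,p.round(4),n.round(3),q.as_euler('xyz',degrees=True).round(2))
rel((.43,-.30,.26,172))
"
```

```text
0 [ 0.4515 -0.3023  0.2533] [0. 0. 1.] [180.    0.  172.1]
28.2 [ 0.393  -0.2942  0.2385] [-0.468  0.065  0.881] [180.   28.2 172.1]
at [ 0.5144 -0.0406  0.2639] [ 1.7996e+02 -3.0000e-02 -1.6495e+02] F [ 0.9 -0.2 -4.8] M [-0.02  0.06  0.01] t 17.2 open 0.0135 j [ 17.   5. -17.  -0. -68. -92.]
(0.43, -0.3, 0.26, 172) -> [ 14.89 -22.86   0.38] [ 0.04 -0.04 23.05] rows>= 6.5
```

To row units: -20.5 cm is -0.2733, -3.6 cm is -0.048, 22 degrees is 0.2444.

send_rows:
  plan:
    - [[0.0133,-0.016,-0.0133,0,0,0.0167],[0.04,-0.0467,-0.0333,0,0,0.0444],[0.0733,-0.0853,-0.048,0,0,0.0778],[0.1067,-0.124,-0.048,0,0,0.1111],[0.1413,-0.164,-0.048,0,0,0.1478],[0.176,-0.204,-0.048,0,0,0.1833],[0.2107,-0.2453,-0.048,0,0,0.2222],[0.2347,-0.2733,-0.048,0,0,0.2444]]

```text
clock: 17.87
tool_pos: [0.3957, -0.2865, 0.2994]
orientation: [180.0, -0.2, 172.8]
force: [0.9, -0.1, -5.2]
opening: 0.0137
gripper_force: 30.0
```

To row units: -0.7 cm is -0.0093, 0.6 cm is 0.008, 1 degrees is 0.0111.

send_rows:
  plan:
    - [[0.008,-0.0093,0,0,0,0.0111],[0.008,-0.0093,0,0,0,0.0111],[0.008,-0.0093,0,0,0,0.0111],[0.008,-0.0093,0,0,0,0.0111]]

```text
clock: 18.2
tool_pos: [0.3915, -0.2901, 0.2999]
orientation: [180.0, -0.1, 172.1]
force: [-0.5, -0.0, -4.3]
opening: 0.0135
gripper_force: 30.0
```

```bash
cat >> mv.py <<'E'
# stage: print rows to hold the carrier h above the face, slope sl, in stage coords offset (dx,dy)
S0=np.array([.4515,-.3023,.1283])
def stg(h,sl=28.2,yaw=-7.9,dx=0,dy=0,a=.045):
    o=ctrl.get_obs(); p=o['tool_pos'];A=R.from_euler('xyz',o['orientation'],degrees=True)
    T=R.from_euler('ZY',[yaw,-sl],degrees=True)
    t=S0+T.apply([dx,dy,h+a]); q=T*R.from_euler('xyz',[180,0,180],degrees=True)
    print('target',t.round(4),'now',p.round(4),o['orientation'].round(2),'F',o['force'].round(1),'M',o['moment'].round(2),'t',round(o['clock'],2),'open',round(o['opening'],4),'j',o['joint_pos'].round(0))
    print('rel',(A.inv().apply(t-p)*100).round(2),(A.inv()*q).as_rotvec(degrees=True).round(2),'in stage',(T.inv().apply(p-S0)*1000).round(1))
E
python3 -c "
from mv import *
stg(.08)"
```

```text
target [ 0.393  -0.2942  0.2385] now [ 0.3915 -0.2901  0.2999] [ 1.7997e+02 -6.0000e-02  1.7209e+02] F [-0.5 -0.  -4.3] M [ 0.   -0.02 -0.01] t 18.2 open 0.0135 j [-13.   1. -17.  -0. -72. -85.]
rel [-0.21 -0.39  6.14] [ 2.000e-02 -2.826e+01 -2.000e-02] in stage [ 27.2   3.8 180.1]
```

To row units: -0.4 cm is -0.0053, -0.2 cm is -0.0027, -27.2 degrees is -0.3022.

send_rows:
  plan:
    - [[0,-0.0027,0,0,-0.0222,0],[0,-0.0053,0,0,-0.0556,0],[0,-0.0053,0,0,-0.1,0],[0,-0.0053,0,0,-0.1444,0],[0,-0.0053,0,0,-0.1889,0],[0,-0.0053,0,0,-0.2333,0],[0,-0.0053,0,0,-0.2778,0],[0,-0.0053,0,0,-0.3022,0]]

```text
clock: 18.87
tool_pos: [0.3903, -0.293, 0.2999]
orientation: [180.0, 27.3, 172.2]
force: [-0.0, -0.1, -4.2]
opening: 0.0139
gripper_force: 30.0
```

To row units: -1 degrees is -0.0111.

send_rows:
  plan:
    - [[0,0,0,0,-0.0111,0],[0,0,0,0,-0.0111,0],[0,0,0,0,-0.0111,0],[0,0,0,0,-0.0111,0]]

```text
clock: 19.2
tool_pos: [0.3917, -0.2943, 0.3006]
orientation: [-180.0, 28.1, 172.1]
force: [0.8, -0.8, -4.4]
opening: 0.014
gripper_force: 30.0
```

```bash
python3 -c "
from mv import *
stg(.03)"
```

```text
target [ 0.4164 -0.2974  0.1944] now [ 0.3917 -0.2943  0.3006] [-180.     28.12  172.13] F [ 0.8 -0.8 -4.4] M [0.33 2.39 0.03] t 19.2 open 0.014 j [-18. -13. -32.  -7. -44. -77.]
rel [ 2.8   0.03 10.54] [ 0.01 -0.08  0.02] in stage [ 28.2  -0.3 180.4]
```

To row units: 10.5 cm is 0.14, 2.8 cm is 0.0373.

send_rows:
  plan:
    - [[0.0053,0,0.02,0,0,0],[0.0133,0,0.0467,0,0,0],[0.0213,0,0.0733,0,0,0],[0.0293,0,0.1,0,0,0],[0.0347,0,0.1267,0,0,0],[0.0373,0,0.14,0,0,0],[0.0373,0,0.14,0,0,0],[0.0373,0,0.14,0,0,0]]

```text
clock: 19.87
tool_pos: [0.4162, -0.2979, 0.1942]
orientation: [180.0, 28.0, 172.1]
force: [0.0, 0.1, -3.9]
opening: 0.0136
gripper_force: 30.0
```

```bash
python3 - <<'E'
from mv import *
stg(.01)
s=snap('scene','s5');t=snap('top','t5')
a,b=proj(s,[.45,-.3,.16])[0].astype(int);u,v=proj(t,[.45,-.3,.16])[0].astype(int);print(a,b,u,v)
c=lambda i,u,v:cv2.resize(np.clip(i[v-60:v+60,u-60:u+60,::-1]*1.3,0,255).astype('uint8'),(400,400),interpolation=cv2.INTER_CUBIC)
cv2.imwrite('pics/c7.png',np.hstack([c(t['img'],u,v),c(s['img'],a,b)]))
E
```

```text
target [ 0.4258 -0.2987  0.1768] now [ 0.4162 -0.2979  0.1942] [179.99  28.05 172.1 ] F [ 0.   0.1 -3.9] M [ 0.22  2.32 -0.04] t 19.87 open 0.0136 j [-17.  -4. -39.  -9. -28. -74.]
rel [-0.03  0.05  1.99] [ 0.01 -0.15  0.  ] in stage [-0.2 -0.5 74.9]
167 151 399 260
```

View pics/c7.png

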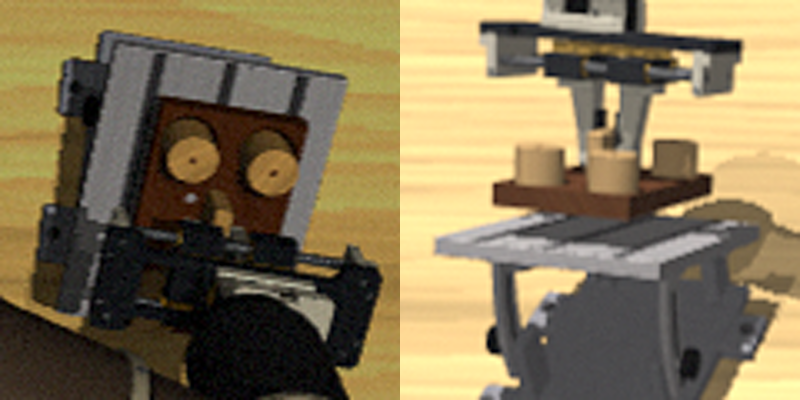

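The carrier hovers over the plate, square to it, with all the blanks seated. The plate's near edge is at c7 (435–660, 245–275). Next I feel for contact.

To row units: 2.2 cm is 0.0293, 2 cm is 0.0267.

send_rows:
  plan:
    - [[0,0,0.0107,0,0,0],[0,0,0.0187,0,0,0],[0,0,0.024,0,0,0],[0,0,0.0267,0,0,0],[0,0,0.0293,0,0,0],[0,0,0.0293,0,0,0],[0,0,0.0293,0,0,0]]

```text
clock: 20.55
tool_pos: [0.4261, -0.2994, 0.1753]
orientation: [180.0, 28.2, 172.1]
force: [0.4, -0.4, -4.5]
opening: 0.0141
gripper_force: 30.0
```

To row units: 0.3 cm is 0.004, 0.2 cm is 0.0027.

send_rows:
  plan:
    - [[0,0,0.0013,0,0,0],[0,0,0.0027,0,0,0],[0,0,0.004,0,0,0],[0,0,0.004,0,0,0],[0,0,0.004,0,0,0]]

```text
clock: 20.97
tool_pos: [0.4276, -0.2996, 0.173]
orientation: [-180.0, 28.2, 172.1]
force: [-2.0, 0.8, -1.9]
opening: 0.0136
gripper_force: 30.0
```

```bash
python3 -c "
from mv import *
stg(0)"
```

```text
target [ 0.4304 -0.2994  0.168 ] now [ 0.4276 -0.2996  0.173 ] [-180.     28.22  172.07] F [-2.   0.8 -1.9] M [0.61 2.52 0.14] t 20.97 open 0.0136 j [-17.  -2. -39. -10. -25. -73.]
rel [-0.01  0.06  0.58] [-0.02  0.02 -0.02] in stage [-0.1 -0.6 50.8]
```

To row units: 0.2 cm is 0.0027, 0.1 cm is 0.0013.

send_rows:
  plan:
    - [[0,0,0.0013,0,0,0],[0,0,0.0027,0,0,0],[0,0,0.0027,0,0,0],[0,0,0.0027,0,0,0]]

```text
clock: 21.3
tool_pos: [0.4277, -0.2996, 0.1728]
orientation: [-180.0, 28.3, 172.1]
force: [-19.7, 10.7, 23.8]
opening: 0.0136
gripper_force: 30.0
```

```bash
cat >> mv.py <<'E'
def ft(F0=(0,0,-4.2),M0=(.28,2.36,0)):
    o=ctrl.get_obs();T=R.from_euler('ZY',[-7.9,-28.2],degrees=True).inv()
    f=T.apply(o['force']-np.array(F0));m=T.apply(o['moment']-np.array(M0));print('stage F',f.round(1),'M',m.round(2),'cop mm',(-m[1]/f[2]*1e3).round(),(m[0]/f[2]*1e3).round())
E
python3 -c "
from mv import *
stg(0);ft()"
```

```text
target [ 0.4304 -0.2994  0.168 ] now [ 0.4277 -0.2996  0.1728] [-179.98   28.27  172.1 ] F [-19.7  10.7  23.8] M [3.  4.  1.4] t 21.3 open 0.0136 j [-17.  -2. -39. -10. -25. -73.]
rel [-0.    0.06  0.55] [-0.02  0.07  0.  ] in stage [-0.  -0.6 50.5]
stage F [-5.2  7.9 34.5] M [2.84 2.   0.07] cop mm -58.0 82.0
```

To row units: -0.13 cm is -0.0017.

send_rows:
  plan:
    - [[0,0,-0.0017,0,0,0],[0,0,-0.0017,0,0,0],[0,0,-0.0017,0,0,0]]

```text
clock: 21.55
tool_pos: [0.4278, -0.2997, 0.1729]
orientation: [-180.0, 28.3, 172.1]
force: [-9.7, 4.9, 9.5]
opening: 0.0138
gripper_force: 30.0
```

```bash
python3 -c "
from mv import *
stg(0);ft()"
```

```text
target [ 0.4304 -0.2994  0.168 ] now [ 0.4278 -0.2997  0.1729] [-179.98   28.25  172.08] F [-9.7  4.9  9.5] M [1.47 2.9  0.57] t 21.55 open 0.0138 j [-17.  -2. -39. -10. -25. -73.]
rel [0.01 0.07 0.56] [-0.02  0.05 -0.01] in stage [ 0.1 -0.7 50.6]
stage F [-2.6  3.5 16.9] M [ 1.25  0.7  -0.02] cop mm -41.0 74.0
```

To row units: 1 degrees is 0.0111.

send_rows:
  plan:
    - [[0,0,0,0,0.0056,0],[0,0,0,0,0.0111,0],[0,0,0,0,0.0111,0],[0,0,0,0,0.0111,0]]

```text
clock: 21.88
tool_pos: [0.4279, -0.2997, 0.1729]
orientation: [-180.0, 27.3, 172.1]
force: [-8.7, 5.4, 7.7]
opening: 0.0139
gripper_force: 30.0
```

```bash
python3 -c "
from mv import *
stg(0);ft()"
```

```text
target [ 0.4304 -0.2994  0.168 ] now [ 0.4279 -0.2997  0.1729] [-179.98   27.25  172.08] F [-8.7  5.4  7.7] M [1.31 2.81 0.46] t 21.88 open 0.0139 j [-17.  -1. -39.  -9. -26. -74.]
rel [0.01 0.07 0.55] [-0.02 -0.95 -0.02] in stage [ 0.2 -0.7 50.5]
stage F [-2.6  4.1 14.9] M [ 1.06  0.59 -0.05] cop mm -40.0 71.0
```

To row units: 0.6 degrees is 0.0067.

send_rows:
  plan:
    - [[0,0,0,0.0067,0,0],[0,0,0,0.0067,0,0],[0,0,0,0.0067,0,0],[0,0,0,0.0067,0,0]]

```text
clock: 22.22
tool_pos: [0.4279, -0.2998, 0.1729]
orientation: [-179.4, 27.3, 172.1]
force: [-8.4, 1.0, 8.9]
opening: 0.0138
gripper_force: 30.1
```

```bash
python3 -c "
from mv import *
stg(0);ft()"
```

```text
target [ 0.4304 -0.2994  0.168 ] now [ 0.4279 -0.2998  0.1729] [-179.37   27.26  172.09] F [-8.4  1.   8.9] M [1.29 2.73 0.37] t 22.22 open 0.0138 j [-16.  -2. -40.  -7. -25. -76.]
rel [0.01 0.09 0.55] [-0.64 -0.94 -0.01] in stage [ 0.2 -0.8 50.5]
stage F [-1.3 -0.2 15.6] M [ 1.01  0.51 -0.12] cop mm -33.0 65.0
```

To row units: -1.2 degrees is -0.0133.

send_rows:
  plan:
    - [[0,0,0,-0.0133,0,0],[0,0,0,-0.0133,0,0],[0,0,0,-0.0133,0,0],[0,0,0,-0.0133,0,0]]

```text
clock: 22.55
tool_pos: [0.428, -0.2998, 0.1731]
orientation: [179.4, 27.3, 172.1]
force: [-7.8, 7.0, 9.2]
opening: 0.0137
gripper_force: 30.1
```

```bash
python3 -c "
from mv import *
stg(0);ft()"
```

```text
target [ 0.4304 -0.2994  0.168 ] now [ 0.428  -0.2998  0.1731] [179.41  27.27 172.06] F [-7.8  7.   9.2] M [1.45 2.79 0.49] t 22.55 open 0.0137 j [-17.  -1. -38. -11. -27. -72.]
rel [0.02 0.07 0.56] [ 0.58 -0.93 -0.04] in stage [ 0.3 -0.7 50.6]
stage F [-1.3  5.8 15.9] M [ 1.2   0.59 -0.08] cop mm -37.0 75.0
```

To row units: 0.6 degrees is 0.0067.

send_rows:
  plan:
    - [[0,0,0,0.0067,0,0],[0,0,0,0.0067,0,0],[0,0,0,0.0067,0,0]]

```text
clock: 22.8
tool_pos: [0.428, -0.3, 0.1729]
orientation: [-179.9, 27.3, 172.1]
force: [-7.3, 0.4, 6.7]
opening: 0.0139
gripper_force: 30.0
```

```bash
python3 - <<'E'
from mv import *
stg(0);ft()
s=snap('scene','s6');t=snap('top','t6')
c=lambda i:cv2.resize(np.clip(i[:,:,::-1]*1.4,0,255).astype('uint8'),None,fx=6.6,fy=6.6,interpolation=cv2.INTER_CUBIC)
A=c(s['img'][120:180,107:227]);B=cv2.resize(np.clip(t['img'][205:270,340:460,::-1]*1.5,0,255).astype('uint8'),(380,200),interpolation=cv2.INTER_CUBIC)
o=np.zeros((600,800,3),'uint8');o[:396,:792]=A;o[400:600,:380]=B
cv2.imwrite('pics/c8.png',o)
E
```

```text
target [ 0.4304 -0.2994  0.168 ] now [ 0.428  -0.3     0.1729] [-179.94   27.27  172.12] F [-7.3  0.4  6.7] M [ 0.33  2.8  -0.05] t 22.8 open 0.0139 j [-17.  -1. -39.  -9. -26. -74.]
rel [0.02 0.09 0.55] [-0.06 -0.93  0.01] in stage [ 0.3 -0.9 50.5]
stage F [-1.2 -0.6 13. ] M [-0.03  0.44 -0.03] cop mm -34.0 -3.0
```

View pics/c8.png

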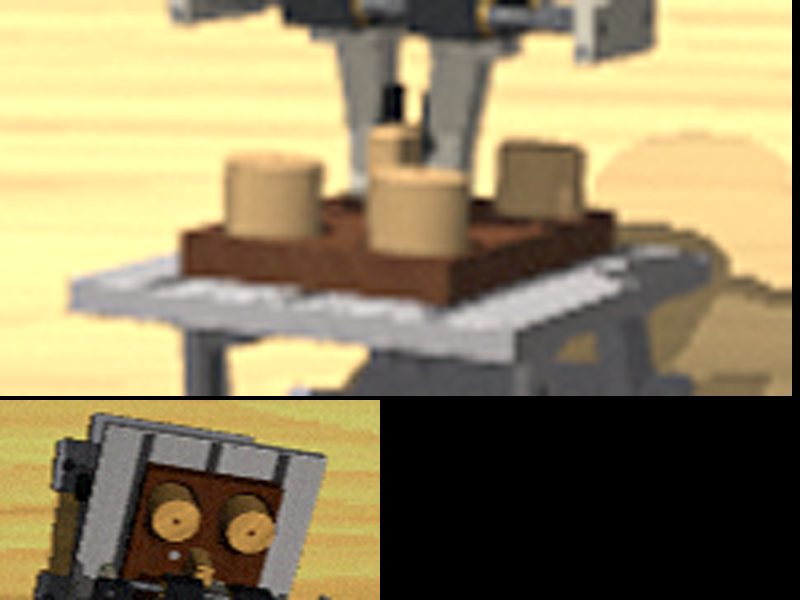

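```bash
cat > m2.py <<'E'
from h import *
from scipy.optimize import least_squares
t=load('t0');s=load('s0')
T=[(345+(x+.5)/3.8-.5,200+(y+.5)/3.8-.5) for x,y in[(113,55),(373,90),(294,396),(40,355)]]
S=[(107+(x+.5)/6.6-.5,120+(y+.5)/6.6-.5) for x,y in[(522,330),(72,283),(712,250)]]
lp=np.array([[.12,.09,0],[.12,-.09,0],[-.12,-.09,0],[-.12,.09,0]])
def g(q):
    W=lp@(R.from_euler('ZY',[q[3],-q[4]]).as_matrix()).T+q[:3]
    return np.r_[(proj(t,W)-T).ravel(),(proj(s,W[[0,1,3]])-S).ravel()]
r=least_squares(g,[.55,-.27,.12,.2,.3]);print('stage',r.x[:3],np.degrees(r.x[3:]),r.fun.round(1))
# predicted carrier underside front corners and right-back in crop for several slopes, about the grip point
P=np.array([.428,-.300,.1729])
for sl in(24,26,28,30):
    Q=R.from_euler('ZY',[-7.9,-sl],degrees=True)
    W=P+Q.apply([[.095,.055,-.045],[.095,-.055,-.045],[-.095,.055,-.027],[-.095,.055,-.045]])
    print(sl,((proj(s,W)-[107,120]+.5)*6.6-.5).round(0).tolist())
E
python3 m2.py
```

```text
stage [ 0.45137539 -0.30188058  0.1326844 ] [-7.30389351 28.25089098] [-1.8 -0.9 -0.5  0.1 -1.   0.4  0.5  1.1 -1.  -0.3 -1.1 -0.3 -0.6  0.6]
24 [[450.0, 322.0], [181.0, 293.0], [617.0, 191.0], [616.0, 232.0]]
26 [[448.0, 315.0], [179.0, 285.0], [616.0, 199.0], [615.0, 241.0]]
28 [[447.0, 307.0], [177.0, 277.0], [615.0, 207.0], [613.0, 249.0]]
30 [[446.0, 299.0], [176.0, 269.0], [614.0, 215.0], [612.0, 257.0]]
```

The refit puts the slope at 28.25°. The observed carrier corners, (455,305) and (182,275), match about 28.3°, so the board is flush. I'll restore the tool tilt to match it and settle the push.

To row units: -1 degrees is -0.0111.

send_rows:
  plan:
    - [[0,0,0,0,-0.0056,0],[0,0,0,0,-0.0111,0],[0,0,0,0,-0.0111,0],[0,0,0,0,-0.0111,0],[0,0,0,0,-0.0111,0]]

```text
clock: 23.32
tool_pos: [0.4281, -0.3, 0.1729]
orientation: [-180.0, 28.3, 172.1]
force: [-6.4, 1.3, 6.2]
opening: 0.0138
gripper_force: 30.0
```

```bash
python3 -c "
from mv import *
stg(0);ft()"
```

```text
target [ 0.4304 -0.2994  0.168 ] now [ 0.4281 -0.3     0.1729] [-179.96   28.26  172.09] F [-6.4  1.3  6.2] M [0.59 2.86 0.05] t 23.32 open 0.0138 j [-17.  -2. -39. -10. -25. -73.]
rel [0.04 0.09 0.54] [-0.05  0.06 -0.01] in stage [ 0.4 -0.9 50.4]
stage F [-0.8  0.4 12.2] M [ 0.23  0.54 -0.07] cop mm -44.0 19.0
```

send_rows:
  plan:
    - [[0,0,0,0,0,0],[0,0,0,0,0,0],[0,0,0,0,0,0],[0,0,0,0,0,0],[0,0,0,0,0,0],[0,0,0,0,0,0]]

```text
clock: 23.82
tool_pos: [0.4281, -0.3, 0.1729]
orientation: [-180.0, 28.3, 172.1]
force: [-6.4, 1.8, 6.8]
opening: 0.014
gripper_force: 30.0
```

```bash
python3 -c "
from mv import *
ft();print(ctrl.close_job())"
```

```text
stage F [-0.6  0.9 12.8] M [ 0.24  0.54 -0.1 ] cop mm -42.0 19.0
the job is handed in; nothing more can be done
None
```

The job is handed in, with no verdict shown: all four nests are filled, and the carrier is gripped by its rail and held at about 13 N on the plate, by my measurements flush at about 28.3° and centred within a few millimetres.

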